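# Square a part against the datum stop with a ratchet clamp, then free it for measuring

### The arm

A 6-joint arm with a two-finger parallel gripper is mounted at the origin on the work surface. World frame = base frame: x ahead of the robot, y to its left, z up, the work surface at z = 0. Lengths are in mm, angles in rad, forces in N, time in s.
With the tool pointing down it reaches from about 350 to 875 mm from the base axis. Payload 4.2 kg.
Tool frame: the origin (TCP) lies midway between the tips of the shut fingers; the grasp point (between the pads) lies 19 mm behind it; y points along the fingers, x is the direction in which the jaws open and shut, and the axes are right-handed (so a half turn about y gives the same grasp; the last joint's range is limited). The gripper opens to 85 mm and grips with 20 to 120 N. Pads are 22 mm wide; open, the fingers measure 114 mm over their backs; the gripper's body (76 mm by 85 mm) begins 54 mm behind the grasp point. The pads swing forward as they close: fully open they stand 13 mm farther back than shut.
Start: joints at [1.376, 0.385, 0.008, 0, -1.194, -0.259], TCP at [273.956, 561.736, 231.312] pointing down, gripper open.
Joint ranges: [-3.14, 3.14], [-1.21, 2.06], [-1.07, 1.41], [-3.16, 2.05], [-2.99, -0.16], [-3.1, 3.1]. Speed limits (rad/s): [2.79, 2.79, 3.14, 3.14, 3.14, 3.14].

### API

Orientations are given as a unit quaternion [x, y, z, w].
In Python, from bench import read_state, get_image, job_done gives the robot as it stands.
- The arm moves only by the tool play_rows, never from a script. Its argument "series" is a list of rows, each a list of 7 numbers: the shift along the tool's x, y, z in m, then the turn, a rotation vector about the tool's x, y, z in rad, then the finger opening in m, from 0 to 0.0854. In form: [[x, y, z, wx, wy, wz, claw], ...]. A call has 1 to 10 rows; each row shifts and turns the pose as measured when the row begins, along the tool's axes as they then stand; what a row does not reach is not made up. A row lasts 1/10 s, in which the tool goes at most 50 mm and 8.59 degrees, less where a joint would pass 70% of its speed; a pose out of reach is approached as far as the arm can. A call with a gripper value outside its range is refused whole. The fingers move at their own pace and stop on an object; the grip force is fixed at half the most. Time passes only in rows, so rows that do not move let the fingers close. It gives the time, the measured TCP pose, the force and the opening at its end, in the units of the state.
- read_state(): the state, without advancing time (a new reading comes with each control period).
- get_image(name): name is "scene" or "top"; returns a dict with "color" (384x512x3 uint8, red, green, blue), "intrinsics" (3x3 intrinsics, pixels), "D" ([k1, k2, p1, p2, k3] as OpenCV has them; the pictures are not rectified), "origin" and "orientation" of the camera in the world. Camera axes: x right, y down, z forward; pixel columns grow to the right and rows downward; lengths in mm; the calibration is good to about 2 mm. A picture is of the moment at which its call begins. There is no depth.
- job_done(): hands the job in, once; it reports no verdict.
The state is a dict: "clock": time; "joints": joint angles; "joint_vel": joint speeds; "joint_efforts": joint torques, N m; "position": TCP position; "ee_rot": TCP orientation; "contact_force": force on the tool from outside, world axes, zero at the start; "wrist_torque": the same for the moment, N m; "gripper_width": finger opening in mm.
Only numpy, scipy, OpenCV 4.12 (cv2) and the standard library are available. Lean on these libraries where they do the work, as an engineer would, in place of code of your own. Each camera call takes 0.05 s, during which the arm holds its last target. There are 200 camera calls.

### The job

The small aluminium housing has to sit square and fully home against the steel datum stop before it is measured. Pump the clamp's trigger until the rubber nose has pushed it there, then let go of the trigger so that for a second the ratchet alone holds it, nipped with roughly 15 N and never more than 25 N on the stop; then press the release button so that the jaw springs back, and leave the housing free and square against the stop. Do not touch the housing or the nose, and leave the gauges and the screwdriver alone.

Things in the scene. Friction and masses are not known exactly. Their poses are not given: they have to be found in the camera images.
- clamp: Bench ratchet clamp fixed on an aluminium plate 130 x 390 mm, 12 mm thick. Origin on the table under the trigger pivot; +y is the way the jaw advances (towards part and stop), +x across, z up. Black housing |x| < 23 mm, y -60 to +90 mm, top at z = 65 mm, carrying (in this order along y) the fixed handle, the trigger and the release button.
- handle_top (a point): Centre of the top of the fixed upright handle: 26 mm in x, 17 mm in y (y -43 to -26 mm in the clamp's frame), from the housing up to 135 mm above the table.
- trigger (a joint): Angle of the trigger: 0 let go (it springs back by itself), 0.45 rad squeezed fully towards the handle (hard end stop). A full squeeze advances the jaw 9 mm, three ratchet teeth of 3 mm; a shorter squeeze gains fewer. Let go, the jaw falls back to the last whole tooth, so the load on the part falls by up to 6 N.
- pivot (a point): Trigger pivot, 50 mm above the table, 68 mm from the grip bar. Pushing the grip bar takes about 4 N while the nose runs free. With the part home, the sprung nose loads it with about 2.2 F - 7 N, give or take 3 N with friction, for a slow level push of F newtons on the grip bar (9 N gives 13 N, 11 N gives 17 N, 13 N gives 22 N). A squeeze may bind early or slip a tooth: feel it twice.
- trigger_grip (a point): Centre of the trigger's grip bar: steel round bar 14 mm thick, 30 mm long across the clamp, 116 mm above the table. Let go, its +y face is at y = +22 mm in the clamp's frame; squeezing moves it 30 mm to -y. It can be pushed from its +y side with shut fingers, or squeezed against the handle (65 mm over both let go, 35 mm squeezed).
- release (a joint): Travel of the release button: 0 up, 0.008 m fully down. Springs back up. Its spring takes 2 N to start and 4 N at the bottom; lifting the loaded ratchet pawl adds a few newtons more, so press with up to 12 N. Pressed right down it clears the pawl; hold it there a good second while the jaw springs back by itself all the way. Works only with the trigger let go.
- release_top (a point): Centre of the top face of the release button, a plain steel push button 20 mm in diameter, its top 82 mm above the table when up, in a dark collar 26 mm wide that ends 74 mm above the table.
- nose: Sprung rubber-faced nose at the end of the jaw bar, a disc 26 mm in diameter. Origin at the centre of its front face, 36 mm above the table; y as the clamp's. When the jaw is fully back it stands at y = +132 mm in the clamp's frame.
- part: The workpiece: loose aluminium housing block 60 mm (its x) by 44 mm (its y) by 36 mm high with a round boss 32 mm wide and 14 mm high on top, 0.3 kg. Origin at the centre of its underside. Starts between nose and stop, short of the stop and a little askew.
- stop: Datum stop: fixed plain steel block 80 mm (x) by 30 mm (y) by 45 mm high on the plate. Origin at the centre of its underside, axes as the clamp's; its face towards the part is at y = -15 mm. When home, the part's origin is 37 mm from the stop's along y.
- ring_gauge: Bystander: steel ring 60 mm wide, 18 mm high, beside the plate.
- plug_gauge: Bystander: steel cylinder 28 mm wide, 60 mm tall, standing beside the plate.
- screwdriver: Bystander: screwdriver lying beside the plate.
There are look-alikes about, which are no part of the job. Leave any red look-alike of the part alone.

How it is judged (in metres and radians):
On the way:
1. with the robot off the clamp, the ratchet alone holds the part against the stop with at least 8 N for half a second (contact force between part and stop above 8 N and contact force between each of the fingers, the arm and clamp below 0.1 N), for 0.5 s.
At the end, for the whole second after the job is handed in: The part lies at rest within 1.5 mm of the stop's face and within 0.03 rad of square to it, and the nose has sprung back at least 12 mm clear of the part (y of part in the frame of stop above -0.0385 m and angle between the x axis of part and the x axis of stop, either way round below 0.03 rad and y of nose in the frame of part below -0.034 m and linear speed of part below 0.01 m/s); the robot touches nothing.
It fails at once if the part is pressed on the stop with more than 25 N (contact force between part and stop above 25 N).
It fails at once if the robot touches the part or the nose (contact force between any of the fingers, the arm and part above 0.5 N or contact force between any of the fingers, the arm and nose above 0.5 N).
It fails at once if a gauge or the screwdriver is moved more than 15 mm (distance of any of ring_gauge, plug_gauge, screwdriver from where it was at the start of the episode above 0.015 m).
It also fails if it takes over 64 s, if anything falls off the work surface, if the arm or the gripper's body presses on something with over 40 N, if the wrist force passes 120 N, or if a joint passes its speed limit or range.

## Working session

There is one attempt and no reset: what is moved stays moved. The work goes in short steps, Python scripts to look and compute and a tool call to move; the robot and the scene stay as the last step left them, time stands still between calls to the robot, and variables do not carry over. Pictures are saved under pics/ and viewed, about 8 in all and at most 12, crops included, and the job is handed in when it is done.

Besides the shell and the picture viewer there is one more tool, called after "Call:" as name(argument=value, ...) on one line, values as JSON. play_rows: Moves the arm, as the interface text tells. Its arguments: {"type":"object","properties":{"series":{"type":"array","items":{"type":"array","items":{"type":"number"}}}},"required":["series"]}

```bash
mkdir -p pics; cat > h.py <<'E'
import numpy as np, cv2
from bench import read_state, get_image, job_done
def save(im,name): cv2.imwrite('pics/'+name, im['color'][:,:,::-1])
from scipy.spatial.transform import Rotation as R
def ray(im,uv):
    p=cv2.undistortPoints(np.array([[uv]],float),np.array(im['intrinsics'],float),np.array(im['D'],float))[0,0]
    return np.array(im['origin'],float),R.from_quat(im['orientation']).as_matrix()@np.array([p[0],p[1],1.])
def onz(im,uv,z):
    o,d=ray(im,uv); return o+d*(z-o[2])/d[2]
E
python3 - <<'E'
from h import *
import pickle
s=read_state();print(s)
d={}
for n in('scene','top'):
    im=get_image(n);d[n]=im;print(n,im['origin'],im['orientation'],np.array(im['intrinsics']).round(1).tolist())
pickle.dump(d,open('d0.pkl','wb'))
cv2.imwrite('pics/a.png',np.vstack([cv2.resize(d['top']['color'],(800,600))])[:,:,::-1])
cv2.imwrite('pics/b.png',cv2.resize(d['scene']['color'],(800,600))[:,:,::-1])
E
```

```text
{'clock': 0.0, 'joints': array([ 1.37561425e+00,  3.85564773e-01,  6.64346366e-03, -4.81819666e-04,
       -1.19396815e+00, -2.58588506e-01]), 'joint_vel': array([-0.00083099, -0.00256889,  0.00045772, -0.00138962, -0.00018856,
        0.00021625]), 'joint_efforts': array([ 3.02531262e-04, -3.92289877e+01,  1.88405067e+01,  4.18635651e+00,
       -4.48429899e-03,  1.32096710e-05]), 'position': array([273.71508773, 561.24774246, 230.22605335]), 'ee_rot': array([ 0.37528238, -0.59925945,  0.60012196, -0.37403861]), 'contact_force': array([-1.26355431,  0.69252955, -0.74810749]), 'wrist_torque': array([ 0.00543369,  0.00719073, -0.01673413]), 'gripper_width': 85.30622727841224}
scene [1038.99372906 -276.79043912  694.72578692] [ 0.84259501  0.39535421 -0.16254414 -0.32757916] [[353.6, 0.0, 259.7], [0.0, 353.6, 187.4], [0.0, 0.0, 1.0]]
top [ 500.86669682   66.72679462 1021.75229854] [-0.70409813  0.70825251 -0.03699593  0.03543314] [[472.2, 0.0, 260.2], [0.0, 472.2, 189.5], [0.0, 0.0, 1.0]]
```

View pics/a.png

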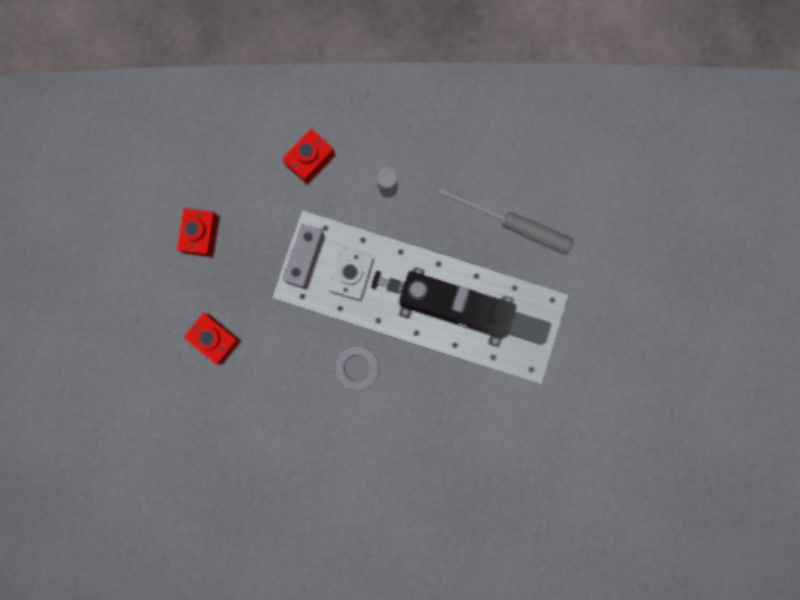

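View pics/b.png

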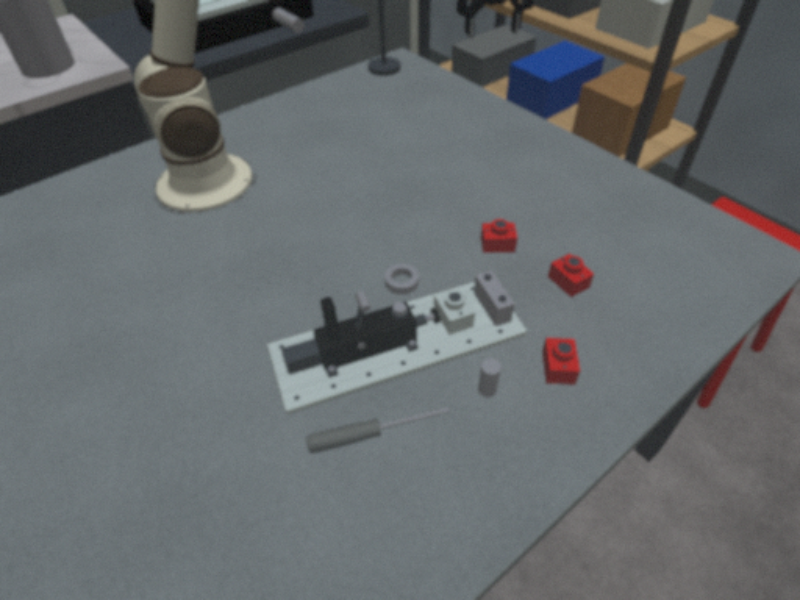

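```bash
python3 - <<'E'
from h import *
import pickle
d=pickle.load(open('d0.pkl','rb'))
t=d['top'];c=t['color'];s=d['scene']['color']
hsv=cv2.cvtColor(c,cv2.COLOR_RGB2HSV)
m=((hsv[:,:,2]>150)&(hsv[:,:,1]<60)).astype(np.uint8)
m[:60]=0
cs,_=cv2.findContours(cv2.morphologyEx(m,cv2.MORPH_CLOSE,np.ones((5,5))),0,2);k=max(cs,key=cv2.contourArea)
r=cv2.minAreaRect(k);b=cv2.boxPoints(r);print(r)
P=np.array([onz(t,p+0,12) for p in b]);print(P.round(1)); print(np.linalg.norm(np.diff(P,axis=0),axis=1))
a=cv2.resize(c[125:250,170:370],None,fx=4,fy=4,interpolation=cv2.INTER_CUBIC)[:300*2]
cv2.imwrite('pics/c.png',a[:,:,::-1])
e=cv2.resize(s[165:265,165:345],None,fx=4.4,fy=4.4,interpolation=cv2.INTER_CUBIC)
cv2.imwrite('pics/e.png',e[:,:,::-1])
E
```

```text
((268.9347229003906, 189.36370849609375), (180.34762573242188, 59.77402877807617), 17.771320343017578)
[[ 604.   250.3   12. ]
 [ 728.8  212.1   12. ]
 [ 605.7 -160.4   12. ]
 [ 483.6 -117.9   12. ]]
[130.55387238 392.315107   129.307708  ]
```

View pics/c.png

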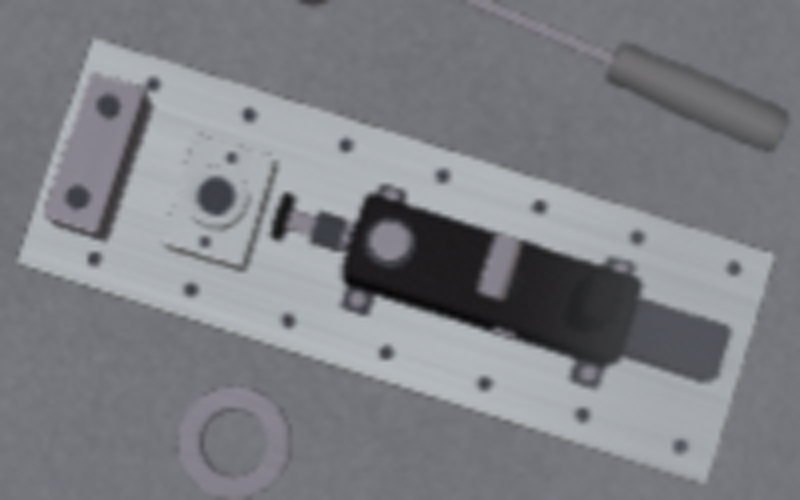

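View pics/e.png

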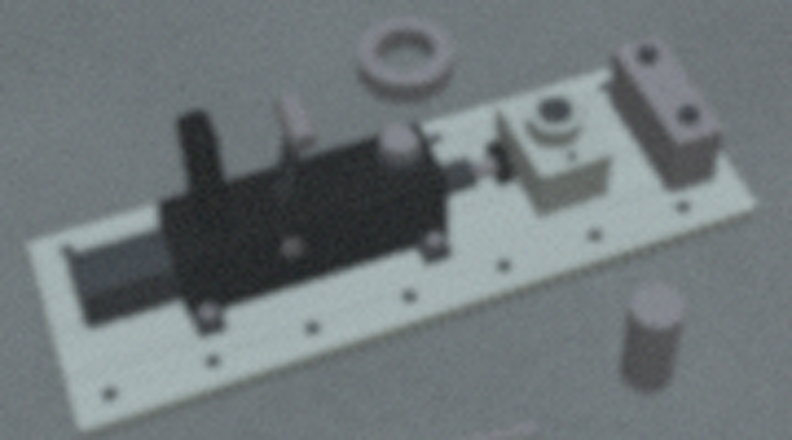

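```bash
python3 - <<'E'
from h import *
import pickle
d=pickle.load(open('d0.pkl','rb'));t=d['top'];s=d['scene']
f=lambda x,y:((x+.5)/4-.5+170,(y+.5)/4-.5+125)
g=lambda x,y:((x+.5)/4.4-.5+165,(y+.5)/4.4-.5+165)
def tri(a,b):
    o1,d1=ray(t,a);o2,d2=ray(s,b)
    A=np.c_[d1,-d2];k=np.linalg.lstsq(A,o2-o1,rcond=None)[0]
    p,q=o1+k[0]*d1,o2+k[1]*d2
    return ((p+q)/2).round(1),round(np.linalg.norm(p-q),1)
C=[onz(t,f(*p),12) for p in((95,40),(773,253),(705,483),(20,262))]
print(np.round(C,1),[round(np.linalg.norm(C[i]-C[i-1]),1) for i in range(4)])
yd=C[0]-C[1]+C[3]-C[2];yd/=np.linalg.norm(yd);xd=np.array([yd[1],-yd[0],0])
print('clamp +y',yd,'yaw',np.arctan2(xd[1],xd[0]))
btn=onz(t,f(390,241),82);grip=onz(t,f(501,267),123)
print('button',btn.round(1),'tri',tri(f(390,241),g(399,138)))
print('grip',grip.round(1),'tri',tri(f(501,267),g(297,120)))
print('handle',onz(t,f(602,297),135).round(1))
print('nose',onz(t,f(283,216),36).round(1),'boss',onz(t,f(216,196),50).round(1))
st=[onz(t,f(*p),45) for p in((93,73),(142,87),(100,236),(47,218))];print('stop',np.round(np.mean(st,0),1))
ctr=np.mean(C,0)
for n,p in(('btn',btn),('grip',grip),('nose',onz(t,f(283,216),36)),('stop',np.mean(st,0)),('ctr',ctr),('boss',onz(t,f(216,196),50)),('handle',onz(t,f(602,297),135))):
    r=p-grip;print(n,'clamp frame rel grip x,y',round(r@xd,1),round(r@yd,1))
for n,p in(('ring',onz(t,f(235,440),18)),('plug',onz(t,((387+.5)*.64-.5,(178+.5)*.64-.5),60))):
    r=p-grip;print(n,p.round(),r@xd,r@yd)
st=read_state();T=R.from_quat(st['ee_rot']).as_matrix();print('tool axes cols',T.round(3))
E
```

```text
[[ 726.   209.4   12. ]
 [ 606.9 -158.2   12. ]
 [ 483.6 -118.3   12. ]
 [ 604.4  248.8   12. ]] [np.float64(127.9), np.float64(386.4), np.float64(129.7), np.float64(386.5)]
clamp +y [0.31047847 0.95058041 0.        ] yaw -0.31569633820808374
button [606.7  50.4  82. ] tri (array([607.3,  51.3,  82.4]), np.float64(2.2))
grip [589.3  -1.9 123. ] tri (array([590.6,  -0.6, 119.4]), np.float64(3.8))
handle [573.6 -48.6 135. ]
nose [625.5 105.8  36. ] boss [634.4 140.   50. ]
stop [658.1 203.8  45. ]
btn clamp frame rel grip x,y 0.3 55.1
grip clamp frame rel grip x,y 0.0 0.0
nose clamp frame rel grip x,y 1.0 113.6
stop clamp frame rel grip x,y 1.6 216.9
ctr clamp frame rel grip x,y 0.5 50.0
boss clamp frame rel grip x,y -1.2 148.9
handle clamp frame rel grip x,y -0.4 -49.2
ring [508. 132.  18.] -118.6031837646031 102.34043139797569
plug [759.  90.  60.] 132.8405166928321 139.92435185415007
tool axes cols [[-0.438 -0.001  0.899]
 [-0.899 -0.002 -0.438]
 [ 0.002 -1.     0.   ]]
```

Call:
play_rows(series=[[0, 0, 0, 0, 0.1433, 0, 0], [0, 0, 0, 0, 0.1433, 0, 0], [0, 0, 0, 0, 0.1433, 0, 0], [0, 0, 0, 0, 0.1433, 0, 0], [0, 0, 0, 0, 0.1433, 0, 0], [0, 0, 0, 0, 0.1433, 0, 0], [0, 0, 0, 0, 0.1433, 0, 0], [0, 0, 0, 0, 0.1433, 0, 0], [0, 0, 0, 0, 0.1433, 0, 0], [0, 0, 0, 0, 0.1433, 0, 0]])

```text
clock: 1.1
position: [272.2, 558.0, 223.4]
ee_rot: [-0.131, -0.689, 0.7, 0.133]
contact_force: [-0.1, -0.3, -0.2]
gripper_width: -0.4
```

```bash
cat > w.py <<'E'
from h import *
import sys
# where: remaining shift in tool axes to clamp-frame targets
def go():
    s=read_state();T=R.from_quat(s['ee_rot']).as_matrix()
    xc=np.array([.9506,-.3105,0]);yc=np.array([.3105,.9506,0])
    g=np.array([590,-1.2,0])-15*yc
    want=np.c_[-xc,[0,0,-1],-yc]
    r=s['position']-g
    print('t',round(s['clock'],2),'clampframe xyz',(r@xc).round(1),(r@yc).round(1),s['position'][2].round(1),'F clamp xyz',(s['contact_force']@xc).round(2),(s['contact_force']@yc).round(2),s['contact_force'][2].round(2),'rot err tool',R.from_matrix(T.T@want).as_rotvec().round(3),'grip',s['gripper_width'])
    for a in sys.argv[1:]:
        x,y,z=map(float,a.split(','))
        print(a,'-> tool shift',(T.T@(g+x*xc+y*yc+[0,0,z]-s['position'])).round(1))
go()
E
python3 w.py 0,48,200
```

```text
t 1.1 clampframe xyz -475.7 447.9 223.4 F clamp xyz 0.03 -0.34 -0.21 rot err tool [-0.016 -0.06   0.001] grip -0.43780766770047
0,48,200 -> tool shift [-499.    29.   370.1]
```

Call:
play_rows(series=[[-0.036, 0, 0.027, -0.0016, -0.006, 0, 0], [-0.036, 0, 0.027, -0.0016, -0.006, 0, 0], [-0.036, 0, 0.027, -0.0016, -0.006, 0, 0], [-0.036, 0, 0.027, -0.0016, -0.006, 0, 0], [-0.036, 0, 0.027, -0.0016, -0.006, 0, 0], [-0.036, 0, 0.027, -0.0016, -0.006, 0, 0], [-0.036, 0, 0.027, -0.0016, -0.006, 0, 0], [-0.036, 0, 0.027, -0.0016, -0.006, 0, 0], [-0.036, 0, 0.027, -0.0016, -0.006, 0, 0], [-0.036, 0, 0.027, -0.0016, -0.006, 0, 0]])

```text
clock: 2.1
position: [521.8, 170.6, 220.8]
ee_rot: [-0.106, -0.697, 0.701, 0.109]
contact_force: [0.9, 0.7, 1.0]
gripper_width: 0.3
```

```bash
python3 w.py 0,48,180 0,48,106
```

```text
t 2.1 clampframe xyz -118.2 157.1 220.8 F clamp xyz 0.61 0.93 1.05 rot err tool [-0.006  0.01   0.004] grip 0.29128061808014616
0,48,180 -> tool shift [-117.2   41.   110. ]
0,48,106 -> tool shift [-117.5  115.   109.6]
```

Call:
play_rows(series=[[-0.03, 0.01, 0.028, 0, 0, 0, 0], [-0.03, 0.01, 0.028, 0, 0, 0, 0], [-0.03, 0.01, 0.028, 0, 0, 0, 0], [-0.02, 0.01, 0.02, 0, 0, 0, 0], [-0.005, 0, 0.005, 0, 0, 0, 0], [0, 0, 0, 0, 0, 0, 0]])

```text
clock: 2.7
position: [601.7, 20.6, 176.8]
ee_rot: [-0.107, -0.696, 0.701, 0.114]
contact_force: [0.1, 0.5, 0.9]
gripper_width: -0.2
```

```bash
python3 w.py 0,48,106; python3 - <<'E'
from h import *
im=get_image('scene');cv2.imwrite('pics/f.png',cv2.resize(im['color'][110:270,130:350],(792,576),interpolation=cv2.INTER_CUBIC)[:,:,::-1])
E
```

```text
t 2.7 clampframe xyz 4.3 39.4 176.8 F clamp xyz -0.06 0.47 0.94 rot err tool [-0.008  0.002  0.008] grip -0.1959523266243402
0,48,106 -> tool shift [ 3.8 70.8 -9.2]
```

View pics/f.png

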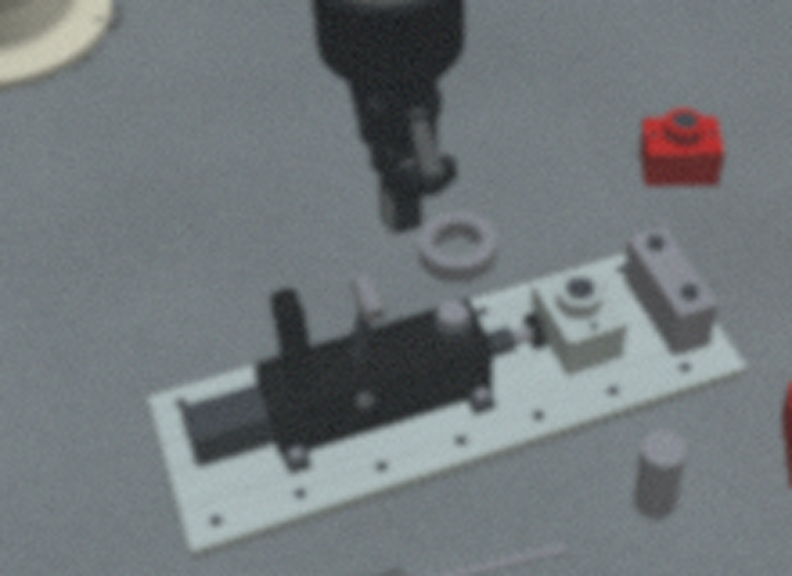

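Call:
play_rows(series=[[0.004, 0, -0.009, 0, 0, 0, 0], [0, 0.02, 0, 0, 0, 0, 0], [0, 0.025, 0, 0, 0, 0, 0], [0, 0.015, 0, 0, 0, 0, 0], [0, 0.008, 0, 0, 0, 0, 0], [0, 0, 0, 0, 0, 0, 0]])

```text
clock: 3.35
position: [599.2, 42.3, 111.6]
ee_rot: [-0.106, -0.699, 0.7, 0.106]
contact_force: [0.6, 0.8, 0.4]
gripper_width: 0.1
```

```bash
python3 w.py 0,45,106
```

```text
t 3.35 clampframe xyz -4.7 59.2 111.6 F clamp xyz 0.31 0.92 0.38 rot err tool [-0.002  0.015  0.001] grip 0.14363943793022144
0,45,106 -> tool shift [-4.5  5.7 14.3]
```

Call:
play_rows(series=[[-0.002, 0.003, 0, 0, 0, 0, 0], [0, 0, 0, 0, 0, 0, 0]])

```text
clock: 3.55
position: [602.0, 43.5, 110.2]
ee_rot: [-0.106, -0.699, 0.699, 0.105]
contact_force: [0.3, -0.2, -0.3]
gripper_width: -0.1
```

```bash
python3 w.py 0,45,106;python3 w.py 0,45,106
```

```text
t 3.55 clampframe xyz -2.5 61.2 110.2 F clamp xyz 0.39 -0.12 -0.28 rot err tool [-0.     0.017 -0.002] grip -0.11035318537502871
0,45,106 -> tool shift [-2.2  4.3 16.3]
t 3.55 clampframe xyz -2.5 61.2 110.2 F clamp xyz 0.39 -0.12 -0.28 rot err tool [-0.     0.017 -0.002] grip -0.11035318537502871
0,45,106 -> tool shift [-2.2  4.3 16.3]
```

Call:
play_rows(series=[[-0.001, 0.002, 0.006, 0, 0.003, 0, 0], [0, 0.001, 0.006, 0, 0.003, 0, 0], [0, 0.001, 0.006, 0, 0.003, 0, 0], [0, 0, 0.004, 0, 0, 0, 0], [0, 0, 0, 0, 0, 0, 0]])

```text
clock: 4.05
position: [596.9, 20.0, 108.1]
ee_rot: [0.111, 0.699, -0.698, -0.107]
contact_force: [0.3, -0.4, 0.8]
gripper_width: 0.4
```

```bash
python3 w.py 0,33,106
```

```text
t 4.05 clampframe xyz -0.1 37.3 108.1 F clamp xyz 0.4 -0.29 0.81 rot err tool [ 0.002  0.006 -0.005] grip 0.42232419446577085
0,33,106 -> tool shift [-0.   2.   4.3]
```

Now the first squeeze, in gentle steps.

Call:
play_rows(series=[[0, 0, 0.004, 0, 0, 0, 0], [0, 0, 0.004, 0, 0, 0, 0], [0, 0, 0.004, 0, 0, 0, 0]])

```text
clock: 4.35
position: [594.2, 8.7, 108.9]
ee_rot: [0.112, 0.7, -0.698, -0.106]
contact_force: [-0.3, 3.8, 3.1]
gripper_width: 0.3
```

Call:
play_rows(series=[[0, 0, 0.004, 0, 0, 0, 0], [0, 0, 0.004, 0, 0, 0, 0], [0, 0, 0.004, 0, 0, 0, 0]])

```text
clock: 4.65
position: [591.2, -1.9, 109.9]
ee_rot: [0.112, 0.701, -0.697, -0.105]
contact_force: [-0.6, 4.8, 2.2]
gripper_width: -0.0
```

```bash
python3 w.py 0,3,106
```

```text
t 4.65 clampframe xyz 1.4 14.8 109.9 F clamp xyz -2.04 4.35 2.2 rot err tool [ 0.007  0.008 -0.01 ] grip -0.04420185666102292
0,3,106 -> tool shift [ 1.5  3.8 11.8]
```

Call:
play_rows(series=[[0, 0.001, 0.004, 0, 0, 0, 0], [0, 0.001, 0.004, 0, 0, 0, 0], [0, 0, 0.003, 0, 0, 0, 0]])

```text
clock: 4.95
position: [588.5, -12.8, 108.2]
ee_rot: [0.113, 0.701, -0.696, -0.104]
contact_force: [1.5, 5.0, 0.2]
gripper_width: -0.1
```

Call:
play_rows(series=[[0, 0, 0.002, 0, 0, 0, 0], [0, 0, 0.002, 0, 0, 0, 0]])

```text
clock: 5.15
position: [588.3, -14.0, 108.1]
ee_rot: [0.114, 0.703, -0.694, -0.103]
contact_force: [-1.3, 14.7, 2.9]
gripper_width: -0.2
```

```bash
python3 w.py 0,40,106
```

```text
t 5.15 clampframe xyz 2.4 2.3 108.1 F clamp xyz -5.82 13.54 2.89 rot err tool [ 0.015  0.007 -0.014] grip -0.22855632521381145
0,40,106 -> tool shift [  2.2   2.6 -37.7]
```

Call:
play_rows(series=[[0.002, 0, -0.01, 0.007, 0.003, -0.007, 0], [0, 0.001, -0.01, 0.007, 0.003, -0.007, 0], [0, 0.001, -0.01, 0, 0, 0, 0], [0, 0, -0.004, 0, 0, 0, 0], [0, 0, 0, 0, 0, 0, 0]])

```text
clock: 5.65
position: [595.4, 18.8, 103.8]
ee_rot: [-0.108, -0.696, 0.7, 0.114]
contact_force: [0.3, -0.3, -0.6]
gripper_width: -0.2
```

```bash
python3 w.py 0,3,106;python3 - <<'E'
from h import *
im=get_image('top');cv2.imwrite('pics/g.png',cv2.resize(im['color'][125:250,170:370],(800,500),interpolation=cv2.INTER_CUBIC)[:,:,::-1])
E
```

```text
t 5.65 clampframe xyz -1.1 35.7 103.8 F clamp xyz 0.34 -0.2 -0.57 rot err tool [-0.006  0.     0.006] grip -0.22179498033982295
0,3,106 -> tool shift [-1.1 -2.  32.7]
```

View pics/g.png

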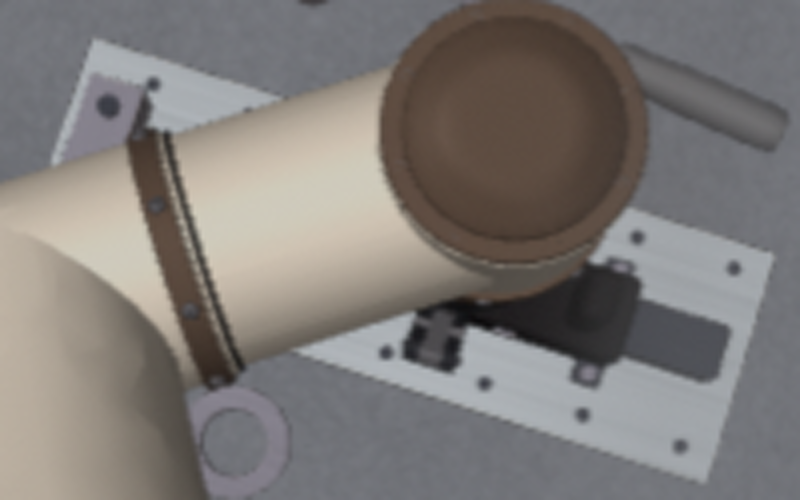

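Call:
play_rows(series=[[0, -0.001, 0.005, -0.003, 0, 0.003, 0], [0, -0.001, 0.005, -0.003, 0, 0.003, 0], [0, 0, 0.005, 0, 0, 0, 0], [0, 0, 0.005, 0, 0, 0, 0], [0, 0, 0.005, 0, 0, 0, 0]])

```text
clock: 6.2
position: [588.0, -5.1, 107.3]
ee_rot: [0.113, 0.7, -0.697, -0.11]
contact_force: [0.6, 4.7, -0.5]
gripper_width: 0.1
```

Call:
play_rows(series=[[0, 0, 0.004, 0, 0, 0, 0], [0, 0, 0.003, 0, 0, 0, 0], [0, 0, 0.002, 0, 0, 0, 0]])

```text
clock: 6.5
position: [585.5, -13.2, 106.8]
ee_rot: [0.114, 0.701, -0.695, -0.11]
contact_force: [0.8, 14.0, 2.2]
gripper_width: -0.1
```

```bash
python3 w.py 0,40,106
```

```text
t 6.5 clampframe xyz -0.5 2.2 106.8 F clamp xyz -3.6 13.6 2.18 rot err tool [ 0.009 -0.002 -0.005] grip -0.06820379849361088
0,40,106 -> tool shift [ -0.5   1.1 -37.7]
```

Call:
play_rows(series=[[0, 0, -0.01, 0.004, 0, -0.002, 0], [0, 0, -0.01, 0.004, 0, -0.002, 0], [0, 0.001, -0.01, 0, 0, 0, 0], [0, 0, -0.005, 0, 0, 0, 0], [0, 0, 0, 0, 0, 0, 0]])

```text
clock: 7.0
position: [595.7, 19.5, 104.8]
ee_rot: [-0.11, -0.696, 0.7, 0.113]
contact_force: [0.2, -1.2, 0.0]
gripper_width: 0.1
```

Call:
play_rows(series=[[0, 0, 0.005, 0, 0, 0, 0], [0, 0, 0.005, 0, 0, 0, 0], [0, 0, 0.005, 0, 0, 0, 0], [0, 0, 0.005, 0, 0, 0, 0], [0, 0, 0.005, 0, 0, 0, 0]])

```text
clock: 7.5
position: [588.9, -3.6, 106.6]
ee_rot: [-0.112, -0.698, 0.698, 0.111]
contact_force: [-0.0, 4.9, 0.6]
gripper_width: -0.4
```

```bash
python3 w.py 0,3,106;python3 - <<'E'
from h import *
im=get_image('scene');cv2.imwrite('pics/i.png',cv2.resize(im['color'][165:265,165:345],(792,440),interpolation=cv2.INTER_CUBIC)[:,:,::-1])
E
```

```text
t 7.5 clampframe xyz -0.3 12.4 106.6 F clamp xyz -1.54 4.67 0.58 rot err tool [-0.    -0.001 -0.001] grip -0.37174919548047264
0,3,106 -> tool shift [-0.3  0.6  9.4]
```

View pics/i.png

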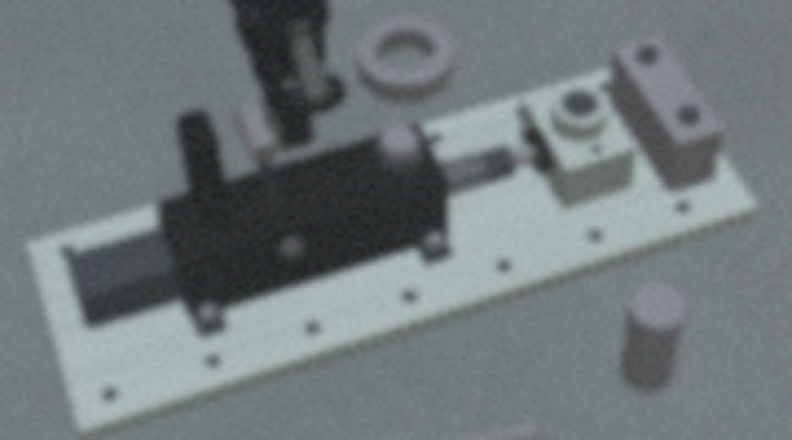

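```bash
python3 - <<'E'
from h import *
import pickle
s=pickle.load(open('d0.pkl','rb'))['scene']
g=lambda x,y:((x+.5)/4.4-.5+165,(y+.5)/4.4-.5+165)
yc=np.array([.3105,.9506,0]);G=np.array([590,-1.2,0])-15*yc
for p,z in(((555,109),50),((579,104),50),((648,55),45),((688,115),45)): print(p,(onz(s,g(*p),z)-G)@yc)
E
```

```text
(555, 109) 169.8589967268906
(579, 104) 183.97431650227082
(648, 55) 240.26143434114283
(688, 115) 239.4703801738333
```

Call:
play_rows(series=[[0, 0, 0.004, 0, 0, 0, 0], [0, 0, 0.003, 0, 0, 0, 0], [0, 0, 0.002, 0, 0, 0, 0]])

```text
clock: 7.85
position: [586.0, -12.7, 106.2]
ee_rot: [0.113, 0.699, -0.697, -0.112]
contact_force: [0.4, 7.2, -1.0]
gripper_width: -0.0
```

Call:
play_rows(series=[[0, 0, 0.0015, 0, 0, 0, 0], [0, 0, 0.0015, 0, 0, 0, 0]])

```text
clock: 8.05
position: [586.0, -13.0, 106.1]
ee_rot: [0.114, 0.701, -0.696, -0.111]
contact_force: [-0.1, 11.0, 1.5]
gripper_width: 0.0
```

Call:
play_rows(series=[[0, 0, -0.01, 0.004, 0, -0.002, 0], [0, 0, -0.01, 0, 0, 0, 0], [0, 0.001, -0.01, 0, 0, 0, 0], [0, 0, -0.005, 0, 0, 0, 0], [0, 0, 0, 0, 0, 0, 0]])

```text
clock: 8.55
position: [596.2, 20.2, 104.4]
ee_rot: [-0.111, -0.697, 0.699, 0.113]
contact_force: [-0.0, -0.5, -0.2]
gripper_width: -0.0
```

Call:
play_rows(series=[[0, 0, 0.005, 0, 0, 0, 0], [0, 0, 0.005, 0, 0, 0, 0], [0, 0, 0.004, 0, 0, 0, 0], [0, 0, 0.004, 0, 0, 0, 0]])

```text
clock: 8.95
position: [591.4, 3.5, 105.6]
ee_rot: [0.112, 0.698, -0.698, -0.112]
contact_force: [-0.2, 4.3, 2.9]
gripper_width: 0.2
```

```bash
python3 w.py 0,3,106
```

```text
t 8.95 clampframe xyz -0.2 19.9 105.6 F clamp xyz -1.53 4.04 2.93 rot err tool [ 0.001 -0.003 -0.   ] grip 0.19425733459107555
0,3,106 -> tool shift [-0.2 -0.4 16.9]
```

Call:
play_rows(series=[[0, 0, 0.004, 0, 0, 0, 0], [0, 0, 0.004, 0, 0, 0, 0]])

```text
clock: 9.15
position: [589.0, -3.7, 106.3]
ee_rot: [0.113, 0.699, -0.697, -0.112]
contact_force: [0.8, 3.6, 1.1]
gripper_width: 0.1
```

Call:
play_rows(series=[[0, 0, 0.003, 0, 0, 0, 0], [0, 0, 0.003, 0, 0, 0, 0]])

```text
clock: 9.35
position: [587.1, -9.5, 106.2]
ee_rot: [0.114, 0.7, -0.696, -0.112]
contact_force: [0.4, 3.5, -0.6]
gripper_width: 0.0
```

Call:
play_rows(series=[[0, 0, 0.0015, 0, 0, 0, 0], [0, 0, 0.0015, 0, 0, 0, 0]])

```text
clock: 9.55
position: [586.1, -12.7, 105.8]
ee_rot: [0.114, 0.7, -0.696, -0.112]
contact_force: [2.1, 6.2, 0.4]
gripper_width: -0.2
```

```bash
python3 w.py 0,3,106;python3 - <<'E'
from h import *
im=get_image('scene');cv2.imwrite('pics/j.png',cv2.resize(im['color'][165:265,165:345],(792,440),interpolation=cv2.INTER_CUBIC)[:,:,::-1])
E
```

```text
t 9.55 clampframe xyz -0.2 2.9 105.8 F clamp xyz 0.06 6.58 0.37 rot err tool [ 0.006 -0.005 -0.002] grip -0.17626456531491178
0,3,106 -> tool shift [-0.2 -0.2 -0.1]
```

View pics/j.png

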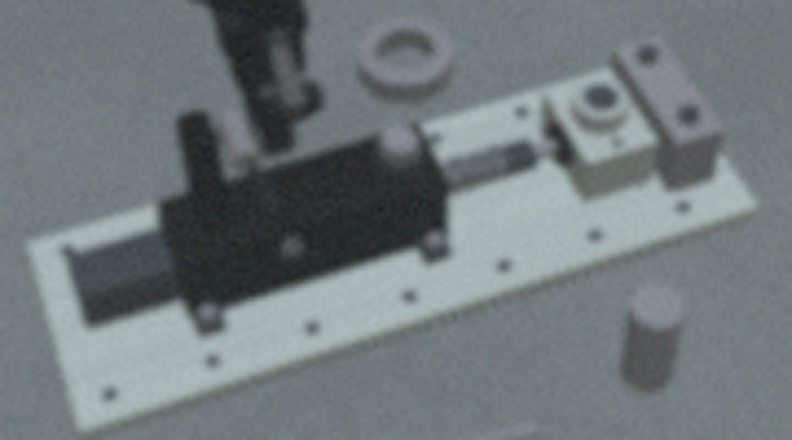

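Call:
play_rows(series=[[0, 0, 0.0015, 0, 0, 0, 0], [0, 0, 0.001, 0, 0, 0, 0]])

```text
clock: 9.8
position: [586.2, -12.8, 105.9]
ee_rot: [0.115, 0.702, -0.694, -0.111]
contact_force: [0.1, 8.9, 0.5]
gripper_width: 0.2
```

Call:
play_rows(series=[[0, 0, -0.01, 0, 0, 0, 0], [0, 0, -0.01, 0, 0, 0, 0], [0, 0, -0.01, 0, 0, 0, 0], [0, 0, -0.005, 0, 0, 0, 0], [0, 0, 0, 0, 0, 0, 0]])

```text
clock: 10.3
position: [596.5, 20.2, 105.4]
ee_rot: [0.113, 0.7, -0.697, -0.113]
contact_force: [0.2, 0.0, 0.6]
gripper_width: -0.0
```

Call:
play_rows(series=[[0, 0, 0.004, 0, 0, 0, 0], [0, 0, 0.003, 0, 0, 0, 0], [0, 0, 0.003, 0, 0, 0, 0]])

```text
clock: 10.6
position: [593.7, 10.6, 105.7]
ee_rot: [0.114, 0.7, -0.696, -0.112]
contact_force: [0.0, 1.3, 1.8]
gripper_width: -0.1
```

Call:
play_rows(series=[[0, 0, 0.003, 0, 0, 0, 0], [0, 0, 0.003, 0, 0, 0, 0]])

```text
clock: 10.8
position: [592.3, 5.6, 106.7]
ee_rot: [0.115, 0.701, -0.695, -0.111]
contact_force: [-0.2, 5.2, 2.1]
gripper_width: -0.1
```

```bash
python3 w.py 0,3,106
```

```text
t 10.8 clampframe xyz 0.0 22.1 106.7 F clamp xyz -1.78 4.94 2.07 rot err tool [ 0.008 -0.005 -0.003] grip -0.12036232116094223
0,3,106 -> tool shift [-0.1  0.5 19.1]
```

Call:
play_rows(series=[[0, 0, 0.002, 0, 0, 0, 0], [0, 0, 0.002, 0, 0, 0, 0]])

```text
clock: 11.0
position: [591.2, 2.6, 107.2]
ee_rot: [0.115, 0.702, -0.694, -0.111]
contact_force: [0.1, 4.6, 0.8]
gripper_width: -0.0
```

Call:
play_rows(series=[[0, 0, 0.002, 0, 0, 0, 0], [0, 0, 0.002, 0, 0, 0, 0]])

```text
clock: 11.2
position: [590.2, -0.7, 107.5]
ee_rot: [0.116, 0.702, -0.694, -0.111]
contact_force: [-0.1, 5.4, 1.1]
gripper_width: 0.1
```

Call:
play_rows(series=[[0, 0, 0.0015, 0, 0, 0, 0], [0, 0, 0.0015, 0, 0, 0, 0]])

```text
clock: 11.4
position: [589.5, -2.9, 107.6]
ee_rot: [0.116, 0.703, -0.693, -0.11]
contact_force: [-0.4, 6.0, 1.1]
gripper_width: -0.2
```

```bash
python3 w.py 0,3,106
```

```text
t 11.4 clampframe xyz 0.1 13.2 107.6 F clamp xyz -2.24 5.63 1.14 rot err tool [ 0.016 -0.006 -0.006] grip -0.153877812755309
0,3,106 -> tool shift [-0.   1.5 10.2]
```

Call:
play_rows(series=[[0, 0, 0.0015, 0, 0, 0, 0], [0, 0, 0.0015, 0, 0, 0, 0]])

```text
clock: 11.6
position: [588.8, -5.0, 107.7]
ee_rot: [0.117, 0.704, -0.692, -0.11]
contact_force: [0.8, 6.4, 0.6]
gripper_width: -0.0
```

Call:
play_rows(series=[[0, 0, 0.0015, 0, 0, 0, 0], [0, 0, 0.0015, 0, 0, 0, 0]])

```text
clock: 11.8
position: [588.4, -6.5, 107.7]
ee_rot: [0.117, 0.705, -0.691, -0.11]
contact_force: [-0.3, 7.3, 1.6]
gripper_width: 0.2
```

```bash
python3 w.py 0,3,106;python3 - <<'E'
from h import *
im=get_image('scene');cv2.imwrite('pics/k.png',cv2.resize(im['color'][165:265,165:345],(792,440),interpolation=cv2.INTER_CUBIC)[:,:,::-1])
E
```

```text
t 11.8 clampframe xyz 0.1 9.4 107.7 F clamp xyz -2.54 6.9 1.6 rot err tool [ 0.021 -0.007 -0.008] grip 0.17881774040932938
0,3,106 -> tool shift [0.1 1.6 6.5]
```

View pics/k.png

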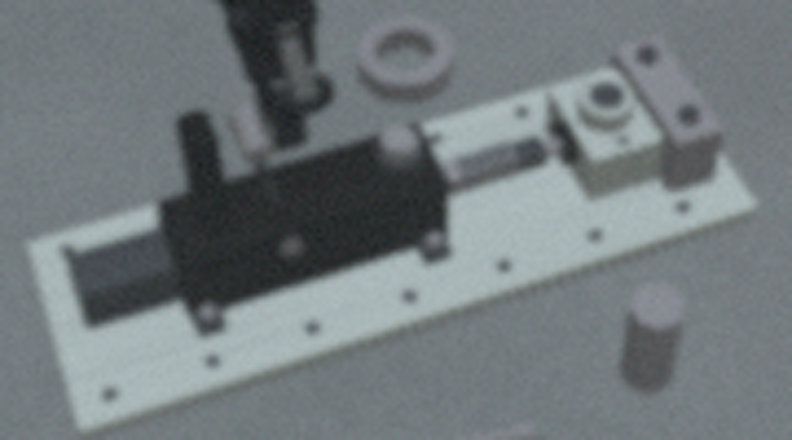

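Call:
play_rows(series=[[0, 0, 0.0015, -0.004, 0, 0, 0], [0, 0, 0.0015, -0.004, 0, 0, 0]])

```text
clock: 12.05
position: [588.0, -7.6, 107.8]
ee_rot: [0.119, 0.709, -0.687, -0.108]
contact_force: [0.2, 7.8, 1.1]
gripper_width: 0.3
```

```bash
python3 w.py 0,3,106
```

```text
t 12.05 clampframe xyz 0.1 8.3 107.8 F clamp xyz -2.21 7.43 1.15 rot err tool [ 0.033 -0.007 -0.009] grip 0.2746775917963984
0,3,106 -> tool shift [0.1 1.6 5.4]
```

Call:
play_rows(series=[[0, 0, 0.0018, 0.003, 0, 0, 0], [0, 0, 0.0018, 0.003, 0, 0, 0]])

```text
clock: 12.25
position: [587.6, -9.1, 107.7]
ee_rot: [0.119, 0.708, -0.688, -0.108]
contact_force: [-0.1, 8.1, 0.8]
gripper_width: 0.1
```

```bash
python3 w.py 0,3,106
```

```text
t 12.25 clampframe xyz 0.1 6.8 107.7 F clamp xyz -2.57 7.71 0.77 rot err tool [ 0.031 -0.007 -0.011] grip 0.12419621201206044
0,3,106 -> tool shift [0.1 1.6 3.8]
```

Call:
play_rows(series=[[0, 0, 0.0018, 0.005, 0, 0, 0], [0, 0, 0.0018, 0.005, 0, 0, 0]])

```text
clock: 12.45
position: [587.3, -10.1, 107.6]
ee_rot: [0.119, 0.706, -0.69, -0.108]
contact_force: [-0.7, 8.9, 1.8]
gripper_width: -0.3
```

Call:
play_rows(series=[[0, 0, 0.0018, 0.003, 0, 0, 0], [0, 0, 0.0018, 0.003, 0, 0, 0]])

```text
clock: 12.65
position: [586.9, -11.2, 107.4]
ee_rot: [0.12, 0.705, -0.69, -0.108]
contact_force: [0.3, 8.3, 0.7]
gripper_width: 0.1
```

```bash
python3 w.py 0,3,106
```

```text
t 12.65 clampframe xyz 0.2 4.5 107.4 F clamp xyz -2.27 8.01 0.73 rot err tool [ 0.023 -0.007 -0.014] grip 0.1399131727327428
0,3,106 -> tool shift [0.2 1.4 1.6]
```

Call:
play_rows(series=[[0, 0, 0.002, 0.003, 0, 0, 0], [0, 0, 0.002, 0.003, 0, 0, 0]])

```text
clock: 12.85
position: [586.6, -12.4, 107.3]
ee_rot: [0.12, 0.705, -0.691, -0.107]
contact_force: [0.6, 8.9, 1.6]
gripper_width: -0.2
```

Call:
play_rows(series=[[0, 0, 0.0018, 0.003, 0, 0, 0], [0, 0, 0.0018, 0.003, 0, 0, 0]])

```text
clock: 13.05
position: [586.5, -12.7, 107.2]
ee_rot: [0.121, 0.705, -0.691, -0.107]
contact_force: [0.8, 10.6, 0.2]
gripper_width: -0.2
```

```bash
python3 w.py 0,3,106
```

```text
t 13.05 clampframe xyz 0.3 3.0 107.2 F clamp xyz -2.59 10.36 0.17 rot err tool [ 0.022 -0.008 -0.017] grip -0.21450840697083423
0,3,106 -> tool shift [ 0.3  1.2 -0. ]
```

Call:
play_rows(series=[[0, 0, -0.006, 0.005, 0, -0.004, 0], [0, 0, -0.01, 0.005, 0, -0.004, 0], [0, 0, -0.01, 0.005, 0, -0.004, 0], [0, 0, -0.008, 0.003, 0, -0.004, 0], [0, 0, 0, 0, 0, 0, 0]])

```text
clock: 13.55
position: [596.7, 19.4, 106.7]
ee_rot: [-0.113, -0.697, 0.698, 0.115]
contact_force: [-1.7, 0.6, 0.7]
gripper_width: -0.4
```

```bash
python3 w.py 0,33,106
```

```text
t 13.55 clampframe xyz -0.1 36.6 106.7 F clamp xyz -1.83 0.08 0.73 rot err tool [-0.002 -0.008  0.003] grip -0.35131160153833146
0,33,106 -> tool shift [-0.1  0.7  3.6]
```

Call:
play_rows(series=[[0, 0, 0.002, 0, 0, 0, 0], [0, 0, 0.002, 0, 0, 0, 0]])

```text
clock: 13.75
position: [595.3, 15.5, 106.4]
ee_rot: [-0.112, -0.697, 0.699, 0.115]
contact_force: [-0.1, 1.7, 1.8]
gripper_width: -0.1
```

Call:
play_rows(series=[[0, 0, 0.0015, 0, 0, 0, 0], [0, 0, 0.0015, 0, 0, 0, 0]])

```text
clock: 13.95
position: [594.5, 12.4, 106.9]
ee_rot: [-0.113, -0.697, 0.698, 0.115]
contact_force: [0.8, 1.7, 1.3]
gripper_width: -0.1
```

```bash
python3 w.py 0,33,106
```

```text
t 13.95 clampframe xyz 0.1 29.3 106.9 F clamp xyz 0.26 1.86 1.26 rot err tool [-0.002 -0.008  0.002] grip -0.06303789587043608
0,33,106 -> tool shift [ 0.1  0.9 -3.7]
```

Call:
play_rows(series=[[0, 0, 0.002, 0, 0, 0, 0], [0, 0, 0.002, 0, 0, 0, 0]])

```text
clock: 14.15
position: [593.8, 9.4, 107.5]
ee_rot: [0.114, 0.699, -0.697, -0.114]
contact_force: [-0.5, 8.9, 0.7]
gripper_width: 0.1
```

Call:
play_rows(series=[[0, 0, 0.0015, 0, 0, 0, 0], [0, 0, 0.0015, 0, 0, 0, 0]])

```text
clock: 14.35
position: [593.9, 9.5, 107.6]
ee_rot: [0.115, 0.701, -0.695, -0.113]
contact_force: [0.2, 8.6, -0.4]
gripper_width: -0.2
```

```bash
python3 w.py 0,33,106
```

```text
t 14.35 clampframe xyz 0.4 26.3 107.6 F clamp xyz -2.43 8.22 -0.42 rot err tool [ 0.008 -0.009 -0.002] grip -0.24692214118918324
0,33,106 -> tool shift [ 0.4  1.7 -6.7]
```

Call:
play_rows(series=[[0, 0, 0.0018, 0, 0, 0, 0], [0, 0, 0.0018, 0, 0, 0, 0]])

```text
clock: 14.55
position: [593.9, 9.4, 107.7]
ee_rot: [0.117, 0.703, -0.693, -0.112]
contact_force: [0.7, 7.4, 0.7]
gripper_width: -0.2
```

Call:
play_rows(series=[[0, 0, 0.0018, 0.002, 0, 0, 0], [0, 0, 0.0018, 0.002, 0, 0, 0]])

```text
clock: 14.75
position: [593.9, 9.5, 107.7]
ee_rot: [0.118, 0.704, -0.692, -0.111]
contact_force: [0.4, 7.3, -0.9]
gripper_width: 0.0
```

```bash
python3 w.py 0,33,106
```

```text
t 14.75 clampframe xyz 0.4 26.3 107.7 F clamp xyz -1.87 7.04 -0.89 rot err tool [ 0.018 -0.01  -0.007] grip 0.021815023471956015
0,33,106 -> tool shift [ 0.5  1.8 -6.6]
```

Call:
play_rows(series=[[0, 0, 0.0022, 0.006, 0, 0, 0], [0, 0, 0.0022, 0.006, 0, 0, 0]])

```text
clock: 14.95
position: [593.8, 9.0, 107.7]
ee_rot: [0.118, 0.702, -0.694, -0.111]
contact_force: [-0.2, 7.9, 0.8]
gripper_width: -0.1
```

```bash
python3 w.py 0,33,106
```

```text
t 14.95 clampframe xyz 0.5 25.9 107.7 F clamp xyz -2.68 7.44 0.8 rot err tool [ 0.013 -0.01  -0.009] grip -0.11579907212596854
0,33,106 -> tool shift [ 0.5  1.8 -7.1]
```

Call:
play_rows(series=[[0, 0, 0.0024, 0.006, 0, 0, 0], [0, 0, 0.0024, 0.006, 0, 0, 0]])

```text
clock: 15.15
position: [593.7, 8.5, 107.8]
ee_rot: [0.119, 0.7, -0.696, -0.11]
contact_force: [0.9, 8.4, 0.5]
gripper_width: 0.1
```

Call:
play_rows(series=[[0, 0, 0.0024, 0.004, 0, 0, 0], [0, 0, 0.0024, 0.004, 0, 0, 0]])

```text
clock: 15.35
position: [593.6, 8.0, 107.9]
ee_rot: [0.12, 0.7, -0.696, -0.109]
contact_force: [0.1, 8.1, 0.1]
gripper_width: 0.4
```

```bash
python3 w.py 0,33,106
```

```text
t 15.35 clampframe xyz 0.5 24.9 107.9 F clamp xyz -2.38 7.75 0.09 rot err tool [ 0.008 -0.01  -0.015] grip 0.419869055864395
0,33,106 -> tool shift [ 0.6  1.9 -8.1]
```

Call:
play_rows(series=[[0, 0, 0.003, 0.004, 0, 0, 0], [0, 0, 0.003, 0.004, 0, 0, 0]])

```text
clock: 15.55
position: [593.2, 6.7, 108.1]
ee_rot: [0.121, 0.699, -0.696, -0.108]
contact_force: [0.4, 9.0, 0.8]
gripper_width: -0.0
```

Call:
play_rows(series=[[0, 0, 0.003, 0.003, 0, 0, 0], [0, 0, 0.003, 0.003, 0, 0, 0]])

```text
clock: 15.75
position: [592.9, 5.7, 108.4]
ee_rot: [0.122, 0.7, -0.695, -0.106]
contact_force: [0.8, 10.2, -0.4]
gripper_width: -0.1
```

```bash
python3 w.py 0,33,106
```

```text
t 15.75 clampframe xyz 0.6 22.4 108.4 F clamp xyz -2.44 9.95 -0.4 rot err tool [ 0.01  -0.009 -0.021] grip -0.137280240817216
0,33,106 -> tool shift [  0.7   2.5 -10.6]
```

Call:
play_rows(series=[[0, 0, 0.003, 0.003, 0, -0.003, 0], [0, 0, 0.003, 0.003, 0, -0.003, 0]])

```text
clock: 15.95
position: [592.5, 4.7, 108.5]
ee_rot: [0.121, 0.701, -0.694, -0.107]
contact_force: [0.3, 10.5, -0.4]
gripper_width: -0.1
```

```bash
python3 w.py 0,33,106
```

```text
t 15.95 clampframe xyz 0.6 21.4 108.5 F clamp xyz -2.98 10.03 -0.4 rot err tool [ 0.013 -0.009 -0.018] grip -0.12443161004650627
0,33,106 -> tool shift [  0.7   2.7 -11.6]
```

Call:
play_rows(series=[[0, 0, -0.005, 0.003, 0, -0.003, 0], [0, 0, -0.008, 0.003, 0, -0.003, 0], [0, 0, -0.006, 0.003, 0, -0.003, 0], [0, 0, 0, 0, 0, 0, 0], [0, 0, 0, 0, 0, 0, 0]])

```text
clock: 16.45
position: [598.0, 23.7, 107.7]
ee_rot: [0.117, 0.698, -0.697, -0.112]
contact_force: [0.3, -0.6, 0.5]
gripper_width: 0.2
```

```bash
python3 w.py 0,33,106
```

```text
t 16.45 clampframe xyz -0.1 41.2 107.7 F clamp xyz 0.45 -0.48 0.46 rot err tool [ 0.003 -0.009 -0.007] grip 0.22407687174072402
0,33,106 -> tool shift [-0.2  1.6  8.2]
```

Call:
play_rows(series=[[0, 0, 0.0018, 0, 0, 0, 0], [0, 0, 0.0018, 0, 0, 0, 0]])

```text
clock: 16.65
position: [596.4, 19.5, 107.5]
ee_rot: [0.117, 0.698, -0.697, -0.112]
contact_force: [-0.8, -0.8, 0.4]
gripper_width: -0.1
```

Call:
play_rows(series=[[0, 0, 0.0015, 0, 0, 0, 0], [0, 0, 0.0015, 0, 0, 0, 0]])

```text
clock: 16.85
position: [595.3, 15.9, 107.7]
ee_rot: [0.117, 0.698, -0.697, -0.112]
contact_force: [-1.2, 1.4, 1.2]
gripper_width: -0.3
```

```bash
python3 w.py 0,33,106
```

```text
t 16.85 clampframe xyz -0.3 32.9 107.7 F clamp xyz -1.54 0.94 1.2 rot err tool [ 0.003 -0.01  -0.007] grip -0.29685412171877207
0,33,106 -> tool shift [-0.3  1.7 -0.1]
```

Call:
play_rows(series=[[0, 0, 0.002, 0, 0, 0, 0], [0, 0, 0.002, 0, 0, 0, 0]])

```text
clock: 17.05
position: [594.5, 12.3, 108.3]
ee_rot: [0.118, 0.699, -0.697, -0.112]
contact_force: [-0.5, 2.1, 1.7]
gripper_width: 0.4
```

Call:
play_rows(series=[[0, 0, 0.002, 0, 0, 0, 0], [0, 0, 0.002, 0, 0, 0, 0]])

```text
clock: 17.25
position: [594.0, 9.7, 108.8]
ee_rot: [0.119, 0.7, -0.696, -0.111]
contact_force: [-0.3, 7.9, 1.1]
gripper_width: -0.2
```

Call:
play_rows(series=[[0, 0, 0.002, 0.003, 0, 0, 0], [0, 0, 0.002, 0.003, 0, 0, 0]])

```text
clock: 17.45
position: [593.8, 9.2, 108.9]
ee_rot: [0.12, 0.7, -0.696, -0.11]
contact_force: [0.3, 8.7, 0.6]
gripper_width: 0.2
```

```bash
python3 w.py 0,33,106
```

```text
t 17.45 clampframe xyz 0.4 26.1 108.9 F clamp xyz -2.45 8.31 0.59 rot err tool [ 0.008 -0.011 -0.012] grip 0.17243480837176875
0,33,106 -> tool shift [ 0.5  3.  -6.9]
```

Call:
play_rows(series=[[0, 0, 0.003, 0.004, 0, -0.003, 0], [0, 0, 0.003, 0.004, 0, -0.003, 0], [0, 0, 0.003, 0.004, 0, -0.003, 0], [0, 0, 0.003, 0.004, 0, -0.003, 0]])

```text
clock: 17.85
position: [593.0, 6.9, 109.4]
ee_rot: [0.117, 0.7, -0.695, -0.112]
contact_force: [-0.4, 9.7, 1.0]
gripper_width: 0.0
```

Call:
play_rows(series=[[0, 0, 0.003, 0.003, 0, -0.002, 0], [0, 0, 0.003, 0.003, 0, -0.002, 0], [0, 0, 0.003, 0.003, 0, -0.002, 0]])

```text
clock: 18.15
position: [592.7, 5.9, 109.6]
ee_rot: [0.116, 0.702, -0.694, -0.112]
contact_force: [-0.4, 9.2, 0.3]
gripper_width: 0.0
```

```bash
python3 w.py 0,33,106
```

```text
t 18.15 clampframe xyz 0.3 22.6 109.6 F clamp xyz -3.23 8.6 0.31 rot err tool [ 0.012 -0.008 -0.004] grip 0.030613674502634646
0,33,106 -> tool shift [  0.4   3.8 -10.4]
```

Call:
play_rows(series=[[0, 0.001, 0.0034, 0.004, 0, 0, 0], [0, 0.001, 0.0034, 0.004, 0, 0, 0], [0, 0.001, 0.0034, 0.004, 0, 0, 0]])

```text
clock: 18.45
position: [592.6, 4.7, 109.6]
ee_rot: [0.118, 0.702, -0.694, -0.109]
contact_force: [-2.9, 11.5, 5.4]
gripper_width: -0.2
```

Call:
play_rows(series=[[0, 0.001, 0.0034, 0.003, 0, 0, 0], [0, 0.001, 0.0034, 0.003, 0, 0, 0]])

```text
clock: 18.65
position: [592.5, 4.2, 109.7]
ee_rot: [0.119, 0.703, -0.693, -0.107]
contact_force: [-2.4, 11.5, 5.3]
gripper_width: 0.1
```

```bash
python3 w.py 0,33,106
```

```text
t 18.65 clampframe xyz 0.7 20.9 109.7 F clamp xyz -5.85 10.22 5.25 rot err tool [ 0.018 -0.005 -0.015] grip 0.08129349215232447
0,33,106 -> tool shift [  0.8   3.9 -12.1]
```

Call:
play_rows(series=[[-0.0005, 0, 0.0034, 0.004, 0, -0.003, 0], [-0.0005, 0, 0.0034, 0.004, 0, -0.003, 0], [0, 0, 0.0034, 0.004, 0, -0.003, 0]])

```text
clock: 18.95
position: [591.7, 2.6, 110.1]
ee_rot: [0.117, 0.704, -0.692, -0.108]
contact_force: [0.2, 10.3, -0.1]
gripper_width: -0.0
```

```bash
python3 w.py 0,33,106
```

```text
t 18.95 clampframe xyz 0.5 19.2 110.1 F clamp xyz -3.03 9.87 -0.11 rot err tool [ 0.019 -0.004 -0.009] grip -0.04060474624531298
0,33,106 -> tool shift [  0.5   4.4 -13.7]
```

Call:
play_rows(series=[[0, 0, 0.0034, 0.004, 0, -0.003, 0], [0, 0, 0.0034, 0.004, 0, -0.003, 0]])

```text
clock: 19.15
position: [591.5, 1.7, 110.2]
ee_rot: [0.115, 0.705, -0.691, -0.109]
contact_force: [-0.4, 11.3, 0.8]
gripper_width: -0.1
```

```bash
python3 w.py 0,33,106
```

```text
t 19.15 clampframe xyz 0.5 18.2 110.2 F clamp xyz -3.94 10.62 0.84 rot err tool [ 0.021 -0.003 -0.006] grip -0.10054668889860176
0,33,106 -> tool shift [  0.6   4.5 -14.7]
```

Call:
play_rows(series=[[0, 0, 0.0036, 0.005, 0, -0.001, 0], [0, 0, 0.0036, 0.005, 0, -0.001, 0]])

```text
clock: 19.35
position: [591.2, 0.8, 110.3]
ee_rot: [0.116, 0.705, -0.691, -0.108]
contact_force: [0.3, 12.3, 0.4]
gripper_width: 0.0
```

```bash
python3 w.py 0,33,106
```

```text
t 19.35 clampframe xyz 0.5 17.3 110.3 F clamp xyz -3.54 11.74 0.41 rot err tool [ 0.021 -0.002 -0.007] grip 0.03209542057334142
0,33,106 -> tool shift [  0.6   4.7 -15.6]
```

Call:
play_rows(series=[[0, 0, 0.0036, 0.005, 0, -0.001, 0], [0, 0, 0.0036, 0.005, 0, -0.001, 0]])

```text
clock: 19.55
position: [591.0, 0.1, 110.4]
ee_rot: [0.116, 0.705, -0.691, -0.107]
contact_force: [-0.2, 11.7, 0.5]
gripper_width: 0.1
```

```bash
python3 w.py 0,33,106
```

```text
t 19.55 clampframe xyz 0.5 16.5 110.4 F clamp xyz -3.83 11.05 0.48 rot err tool [ 0.021 -0.002 -0.009] grip 0.097872525810641
0,33,106 -> tool shift [  0.6   4.8 -16.4]
```

Call:
play_rows(series=[[0, 0, 0.0036, 0.005, 0, -0.001, 0], [0, 0, 0.0036, 0.005, 0, -0.001, 0]])

```text
clock: 19.75
position: [590.8, -0.5, 110.4]
ee_rot: [0.116, 0.705, -0.691, -0.107]
contact_force: [0.2, 12.8, -0.0]
gripper_width: 0.0
```

```bash
python3 w.py 0,33,106
```

```text
t 19.75 clampframe xyz 0.5 15.9 110.4 F clamp xyz -3.79 12.26 -0.01 rot err tool [ 0.021 -0.001 -0.011] grip 0.02044394967217823
0,33,106 -> tool shift [  0.6   4.8 -17. ]
```

Call:
play_rows(series=[[0, 0, -0.005, 0.004, 0, -0.003, 0], [0, 0, -0.008, 0.004, 0, -0.003, 0], [0, 0.001, -0.008, 0.003, 0, -0.003, 0], [0, 0.001, -0.002, 0, 0, 0, 0], [0, 0, 0, 0, 0, 0, 0]])

```text
clock: 20.25
position: [597.8, 23.3, 107.7]
ee_rot: [0.111, 0.701, -0.695, -0.111]
contact_force: [-0.2, 0.7, 0.0]
gripper_width: 0.2
```

```bash
python3 w.py 0,33,106
```

```text
t 20.25 clampframe xyz -0.2 40.7 107.7 F clamp xyz -0.45 0.6 0.03 rot err tool [ 0.009 -0.     0.001] grip 0.2002357798434945
0,33,106 -> tool shift [-0.2  1.6  7.7]
```

Call:
play_rows(series=[[0, 0, 0.002, 0, 0, 0, 0], [0, 0, 0.002, 0, 0, 0, 0], [0, 0, 0.002, 0, 0, 0, 0]])

```text
clock: 20.55
position: [595.3, 16.3, 107.3]
ee_rot: [0.111, 0.701, -0.695, -0.112]
contact_force: [-0.8, 0.6, 1.4]
gripper_width: -0.1
```

Call:
play_rows(series=[[0, 0, 0.002, 0, 0, 0, 0], [0, 0, 0.002, 0, 0, 0, 0]])

```text
clock: 20.75
position: [594.5, 12.3, 108.0]
ee_rot: [0.112, 0.702, -0.695, -0.111]
contact_force: [0.6, 1.8, 0.9]
gripper_width: -0.1
```

```bash
python3 w.py 0,33,106
```

```text
t 20.75 clampframe xyz 0.1 29.2 108.0 F clamp xyz 0.02 1.92 0.89 rot err tool [ 0.01  -0.001  0.   ] grip -0.07802284902034742
0,33,106 -> tool shift [ 0.1  2.  -3.7]
```

Call:
play_rows(series=[[0, 0, 0.002, 0, 0, 0, 0], [0, 0, 0.002, 0, 0, 0, 0]])

```text
clock: 20.95
position: [594.0, 9.8, 108.5]
ee_rot: [0.113, 0.703, -0.694, -0.11]
contact_force: [0.1, 9.2, 0.9]
gripper_width: -0.1
```

Call:
play_rows(series=[[0, 0, 0.002, 0.003, 0, 0, 0], [0, 0, 0.002, 0.003, 0, 0, 0]])

```text
clock: 21.15
position: [594.0, 10.0, 108.5]
ee_rot: [0.114, 0.703, -0.693, -0.11]
contact_force: [0.1, 7.6, -0.3]
gripper_width: 0.5
```

Call:
play_rows(series=[[0, 0, 0.0026, 0.004, 0, 0, 0], [0, 0, 0.0026, 0.004, 0, 0, 0]])

```text
clock: 21.35
position: [594.0, 9.7, 108.6]
ee_rot: [0.115, 0.703, -0.693, -0.108]
contact_force: [0.0, 11.1, 0.6]
gripper_width: -0.2
```

```bash
python3 w.py 0,33,106
```

```text
t 21.35 clampframe xyz 0.4 26.6 108.6 F clamp xyz -3.41 10.54 0.6 rot err tool [ 0.016 -0.002 -0.008] grip -0.1882013850303043
0,33,106 -> tool shift [ 0.5  2.7 -6.3]
```

Call:
play_rows(series=[[0, 0, -0.005, 0.004, 0, -0.003, 0], [0, 0, -0.008, 0.004, 0, -0.003, 0], [0, 0, -0.005, 0.003, 0, -0.002, 0], [0, -0.005, -0.004, 0, 0, 0, 0], [0, -0.008, -0.006, 0, 0, 0, 0], [0, 0, -0.006, 0, 0, 0, 0], [0, 0, -0.006, 0, 0, 0, 0], [0, 0, 0, 0, 0, 0, 0], [0, 0, 0, 0, 0, 0, 0], [0, 0, 0, 0, 0, 0, 0]])

```text
clock: 22.35
position: [606.7, 49.5, 122.5]
ee_rot: [0.111, 0.699, -0.698, -0.113]
contact_force: [0.1, -0.7, 0.4]
gripper_width: 0.1
```

Call:
play_rows(series=[[0, 0, 0, 0, 0, 0, 0], [0, 0, 0, 0, 0, 0, 0], [0, 0, 0, 0, 0, 0, 0], [0, 0, 0, 0, 0, 0, 0], [0, 0, 0, 0, 0, 0, 0]])

```text
clock: 22.85
position: [606.2, 48.8, 122.2]
ee_rot: [0.111, 0.698, -0.698, -0.113]
contact_force: [0.4, -0.5, 0.2]
gripper_width: -0.1
```

```bash
python3 w.py 0,70,84; python3 - <<'E'
from h import *
im=get_image('scene');cv2.imwrite('pics/l.png',cv2.resize(im['color'][165:265,165:345],(792,440),interpolation=cv2.INTER_CUBIC)[:,:,::-1])
E
```

```text
t 22.85 clampframe xyz -0.1 67.5 122.2 F clamp xyz 0.51 -0.39 0.21 rot err tool [ 0.    -0.003  0.004] grip -0.0895807592298297
0,70,84 -> tool shift [-0.2 38.2 -2.5]
```

View pics/l.png

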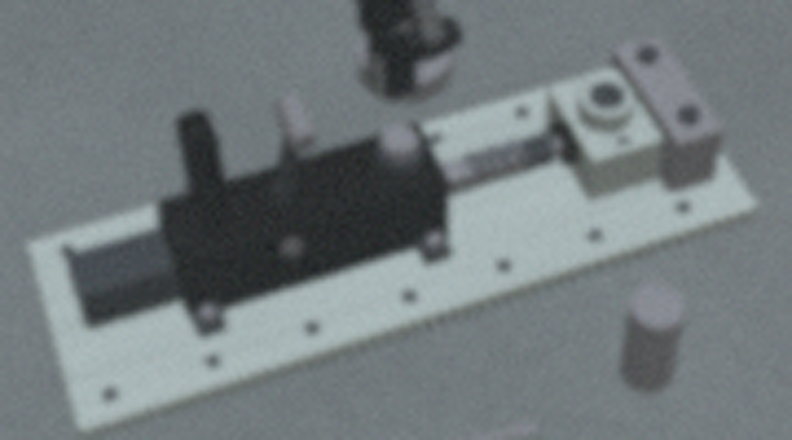

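Call:
play_rows(series=[[0, 0.008, -0.002, 0, 0, 0, 0], [0, 0.008, 0, 0, 0, 0, 0], [0, 0.007, 0, 0, 0, 0, 0], [0, 0.005, 0, 0, 0, 0, 0], [0, 0, 0, 0, 0, 0, 0]])

```text
clock: 23.4
position: [606.2, 50.8, 90.8]
ee_rot: [0.11, 0.698, -0.698, -0.114]
contact_force: [0.6, -0.1, 0.6]
gripper_width: -0.3
```

```bash
python3 w.py 0,70,82
```

```text
t 23.4 clampframe xyz -0.8 69.4 90.8 F clamp xyz 0.65 0.09 0.63 rot err tool [-0.001 -0.003  0.005] grip -0.3265173509816453
0,70,82 -> tool shift [-0.8  8.8 -0.6]
```

Call:
play_rows(series=[[-0.0005, 0.003, 0, 0, 0, 0, 0], [0, 0.002, 0, 0, 0, 0, 0], [0, 0.002, 0, 0, 0, 0, 0]])

```text
clock: 23.7
position: [607.0, 50.7, 83.5]
ee_rot: [0.111, 0.698, -0.698, -0.114]
contact_force: [1.3, 0.2, 0.6]
gripper_width: -0.0
```

Call:
play_rows(series=[[0, 0.002, 0, 0, 0, 0, 0], [0, 0.002, 0, 0, 0, 0, 0]])

```text
clock: 23.9
position: [607.1, 50.7, 79.9]
ee_rot: [0.111, 0.698, -0.698, -0.114]
contact_force: [-1.9, 1.1, 3.6]
gripper_width: 0.2
```

Call:
play_rows(series=[[0, 0.002, 0, 0, 0, 0, 0], [0, 0.002, 0, 0, 0, 0, 0]])

```text
clock: 24.1
position: [607.1, 50.7, 77.5]
ee_rot: [-0.111, -0.698, 0.698, 0.113]
contact_force: [-3.1, 0.8, 6.5]
gripper_width: -0.3
```

```bash
python3 w.py 0,70,74
```

```text
t 24.1 clampframe xyz 0.2 69.6 77.5 F clamp xyz -3.24 -0.16 6.47 rot err tool [-0.001 -0.002  0.004] grip -0.34765390215550884
0,70,74 -> tool shift [ 0.2  3.5 -0.4]
```

Call:
play_rows(series=[[0, 0.002, 0, 0, 0, 0, 0], [0, 0.002, 0, 0, 0, 0, 0]])

```text
clock: 24.3
position: [607.1, 50.7, 75.2]
ee_rot: [0.111, 0.698, -0.698, -0.113]
contact_force: [-1.4, 0.5, 3.8]
gripper_width: -0.1
```

Call:
play_rows(series=[[0, 0.0025, 0, 0, 0, 0, 0], [0, 0.0025, 0, 0, 0, 0, 0]])

```text
clock: 24.5
position: [607.2, 50.7, 74.1]
ee_rot: [-0.11, -0.698, 0.699, 0.112]
contact_force: [-8.3, 0.8, 19.0]
gripper_width: -0.3
```

Call:
play_rows(series=[[0, 0.0025, 0, 0, 0, 0, 0], [0, 0.0025, 0, 0, 0, 0, 0]])

```text
clock: 24.7
position: [607.1, 50.7, 74.1]
ee_rot: [-0.11, -0.698, 0.699, 0.111]
contact_force: [-6.2, -0.1, 14.8]
gripper_width: -0.2
```

```bash
python3 w.py 0,70,74
```

```text
t 24.7 clampframe xyz 0.2 69.6 74.1 F clamp xyz -5.92 -1.99 14.8 rot err tool [-0.002  0.002  0.   ] grip -0.15252590524813825
0,70,74 -> tool shift [ 0.2  0.1 -0.4]
```

Bottomed out at 74.1 mm. Hold with a lighter push for over a second.

Call:
play_rows(series=[[0, 0.0015, 0, 0, 0, 0, 0], [0, 0.0015, 0, 0, 0, 0, 0], [0, 0.0015, 0, 0, 0, 0, 0], [0, 0.0015, 0, 0, 0, 0, 0], [0, 0.0015, 0, 0, 0, 0, 0], [0, 0.0015, 0, 0, 0, 0, 0], [0, 0.0015, 0, 0, 0, 0, 0], [0, 0.0015, 0, 0, 0, 0, 0], [0, 0.0015, 0, 0, 0, 0, 0], [0, 0.0015, 0, 0, 0, 0, 0]])

```text
clock: 25.7
position: [607.2, 50.7, 74.1]
ee_rot: [-0.111, -0.698, 0.7, 0.107]
contact_force: [-3.8, 0.9, 10.7]
gripper_width: -0.2
```

Call:
play_rows(series=[[0, 0.0015, 0, 0, 0, 0, 0], [0, 0.0015, 0, 0, 0, 0, 0], [0, 0.0015, 0, 0, 0, 0, 0], [0, 0.0015, 0, 0, 0, 0, 0], [0, 0.0015, 0, 0, 0, 0, 0]])

```text
clock: 26.2
position: [607.2, 50.7, 74.1]
ee_rot: [-0.111, -0.698, 0.7, 0.105]
contact_force: [-4.2, 1.0, 10.5]
gripper_width: -0.3
```

Call:
play_rows(series=[[0, -0.005, 0, 0, 0, 0, 0], [0, -0.01, 0, 0, 0, 0, 0], [0, -0.02, 0, 0, 0, 0, 0], [0, -0.03, 0, 0, 0, 0, 0], [0, -0.03, 0, 0, 0, 0, 0], [0.03, -0.02, 0, 0, 0, 0, 0], [0.04, 0, 0.02, 0, 0, 0, 0], [0.04, 0, 0.04, 0, 0, 0, 0], [0.04, 0, 0.04, 0, 0, 0, 0], [0, 0, 0, 0, 0, 0, 0]])

```text
clock: 27.2
position: [437.4, 5.1, 190.2]
ee_rot: [-0.111, -0.698, 0.699, 0.105]
contact_force: [0.6, 0.2, -0.8]
gripper_width: 0.2
```

```bash
python3 w.py; python3 - <<'E'
from h import *
im=get_image('scene');t=get_image('top')
a=cv2.resize(im['color'][165:265,165:345],(540,300),interpolation=cv2.INTER_CUBIC);b=cv2.resize(t['color'][130:230,170:350],(540,300),interpolation=cv2.INTER_CUBIC)
cv2.imwrite('pics/m.png',np.vstack([a,b])[:,:,::-1])
E
```

```text
t 27.2 clampframe xyz -147.0 -26.4 190.2 F clamp xyz 0.49 0.32 -0.75 rot err tool [ 0.     0.008 -0.009] grip 0.21263463106896494
```

View pics/m.png

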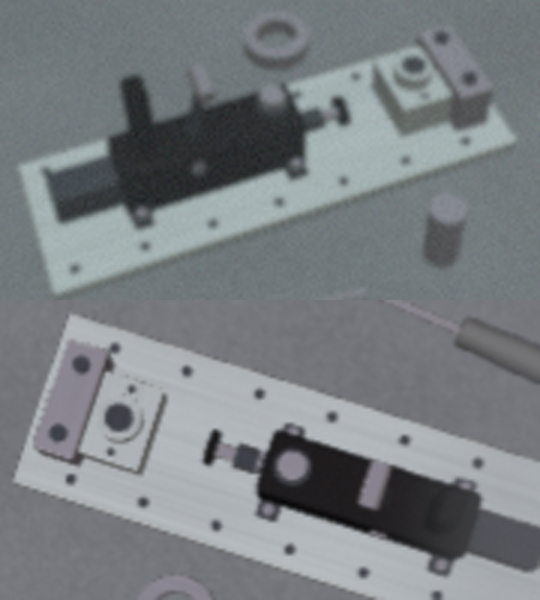

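Call:
play_rows(series=[[0, 0, 0, 0, 0, 0, 0], [0, 0, 0, 0, 0, 0, 0], [0, 0, 0, 0, 0, 0, 0]])

```text
clock: 27.6
position: [446.9, 8.6, 192.2]
ee_rot: [0.114, 0.699, -0.698, -0.102]
contact_force: [-0.1, 0.6, -0.5]
gripper_width: -0.2
```

```bash
python3 -c "
from h import *
print(job_done())"
```

```text
the job is handed in; nothing more can be done
None
```

I pumped the trigger until the housing was home against the stop, let the ratchet hold it, then pressed the release. I handed the job in at about 27.6 s of the 64 s allowed. No verdict came back.

- **Clamping:** It took five full squeezes to bring the housing home, then partial ones for load. The hardest push against the loaded nose was about 12.3 N on the grip bar, which the given rule puts at about 20 N on the stop, give or take 3 N. The first partial squeeze gained no tooth, and feeling the trigger again showed it. I repeated it further, and a second feel then met about 10.5 N, so a tooth was gained.
- **Ratchet hold:** The robot was off the clamp for well over a second. The held load is an estimate of about 16–17 N, give or take 3 N. There was no direct reading of the force on the stop.
- **Release:** I held the button right down for over a second. The force briefly reached 19 N once it had bottomed, above the advised 12 N, then dropped to about 11 N.
- **Last check:** In both camera views the jaw is fully back and the nose is well clear of the housing. The housing looks flush and square against the stop; I judged this by eye and did not measure it. The ring, plug and what the views show of the screwdriver look unmoved. The arm was clear of everything, with contact force near zero.

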